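# Clamp, close and pin a hinged drill jig

### The job

Make the hinged drill jig ready for drilling the cardboard panel that lies in it: swing the red-handled cam lever to 90 degrees, so that it lies along the jig's near edge and clamps the panel against the far stop, then gently lower the aluminium frame over the panel, and push the red-knobbed pin from the wooden stand down through the frame's hole into the hole of the base beneath it. The frame is sprung: finish while still pushing the pin down in its hole, so that the pin's flange keeps the frame pressed fully shut, and do not let go. Leave the black-knobbed pin and the other things on the bench where they are.

Things in the scene. Friction and masses are not known exactly. Their poses are not given: they have to be found in the camera images.
- jig: the drill jig, screwed down: plywood base 200 (x) x 210 (y) x 18 mm; origin at the centre of its underside, on the bench. x points from the near edge (by the robot) to the far edge, y to the hinge side (left), z up: the 'jig' axes below. The panel lies on it between low side rails; far stop's face at x +60 mm. A steel block with the base hole reaches 24.5 mm above the bench
- jig_hole (a point): centre of the mouth of the base hole (steel block near the right edge, jig x 0, y -82 mm, 24.5 mm above the bench). Vertical hole 14 mm wide, 24.5 mm deep, with a 2 mm chamfer, for the 12 mm pin
- frame_hinge (a point): middle of the frame's hinge axis, at jig (0, +85, 28.5) mm; the axis runs along jig x. The frame: an aluminium window frame 120 mm along jig x and 8 mm thick (axis in mid-thickness), reaching 195 mm from the axis to the outer edge of a blue lip; the strip with the hole lies 147 to 187 mm from the axis. Lowering it takes up to 3 N at the lip, pushed on its outer (top) face
- frame (a joint): angle of the hinged frame, rad: 0 = shut (flat, top face 32.5 mm above the bench), 1.57 = upright above the hinge, more = leaning out to the left (0 to 1.95). A stiff hinge (0.3 N m) keeps it where it is left (weight 0.3 kg). Two spring plungers in the base lift it: let go when shut, it rises to about 0.03 rad (5 mm at the hole). Pressing it shut at the hole takes about 8 N, keeping it shut 5 N
- frame_hole (a point): centre of the frame's hole on its top (outer) face, 167 mm from the hinge axis, in the middle of the strip's length (jig x 0). Hole 13.5 mm wide, 8 mm deep, with a 1.5 mm chamfer on top; with the frame shut it lies 8 mm above jig_hole
- cam_lever (a joint): angle of the cam lever, rad, about a vertical axis: 0 = straight out from the near edge (jig -x), 1.57 = 90 degrees, along the near edge and pointing right (jig -y); grows anticlockwise seen from above (-0.7 to 1.9). It stays where left; turning takes under 5 N at the handle. Its eccentric pushes the panel to the far stop, tightest at 1.57
- cam_pivot (a point): the lever's pivot, at jig (-78.7, 0, 25) mm
- lever_grip (a point): middle of the lever's red upright handle: a vertical cylinder 20 mm thick, 31 to 61 mm above the bench, its axis 65 mm from the pivot; it turns rigidly with the lever, and being round it may turn between the fingers
- panel: the cardboard panel 120 x 100 x 6 mm, loose in the jig; origin at the centre of its underside. It starts 2 to 4 mm short of the far stop; clamped, its origin is at jig x = 0
- stand: wooden pin stand 120 x 46 x 34 mm, fixed; origin at the centre of its underside; three vertical through holes 14 mm wide along its x at -40, 0 and +40 mm; the pins stand in the two outer ones, either way round
- pin: the red-knobbed pin, upright, 60 g: chamfered steel shank 12 mm thick and 30 mm long, then a flange 30 mm across and 4 mm thick, then a red round knob 22 mm thick and 30 mm long. Origin at the shank's lower end, z up along the pin; 64 mm long in all. In the stand its flange rests on the stand's top
- pin_tip (a point): lower end of the pin's shank, on its axis. Fully home with the frame shut it is 22 mm below jig_hole
- pin_knob (a point): point on the pin's axis in the upper half of the knob, 55 mm above the tip: a good place for the middle of the finger pads
- slim_pin: the other pin, 9 mm shank, black knob, otherwise like the red one; stands in another hole of the stand. To be left alone
- knife: utility knife, 160 x 22 x 20 mm, lying; origin under its middle
- scissors: red-handled scissors, 200 mm long, lying; origin under their middle
- tape: roll of tan tape, 96 mm across, 24 mm high, lying flat; origin under its centre
- glue: white glue bottle, 56 mm across, 150 mm high, standing; origin under its centre
- mug: blue mug, 80 mm across, 95 mm high, standing; origin under its centre
- spare_panels: stack of spare cardboard panels 120 x 100 x 18 mm, lying flat; origin under its centre

How it is judged:
By the outcome, as a careful person would: the job done as asked, in the order asked, and still so for the second after the job is handed in, while the arm keeps its last pose, push and grip.
It also fails if it takes over 67 s, if anything falls off the work surface, if the arm or the gripper's body presses on something with over 40 N, if the wrist force passes 120 N, or if a joint passes its speed limit or range.

### The arm

A 6-joint arm with a two-finger parallel gripper is mounted at the origin on the work surface. World frame = base frame: x ahead of the robot, y to its left, z up, the work surface at z = 0. Lengths are in m, angles in degrees, forces in N, time in s.
With the tool pointing down it reaches from about 0.25 to 0.725 m from the base axis. Payload 9.7 kg.
Tool frame: the origin (TCP) lies at the very end of the fingers, on their centre line; the grasp point (between the pads) lies 19 mm behind it (bot.grip_point_offset is the distance from the TCP to the grasp point, in m); y points along the fingers, x is the direction in which the jaws open and shut, and the axes are right-handed (so a half turn about y gives the same grasp; the last joint's range is limited). The gripper opens to 85 mm and grips with 20 to 120 N. Pads are 22 mm wide; open, the fingers measure 114 mm over their backs; the gripper's body (76 mm by 85 mm) begins 54 mm behind the grasp point. The pads swing forward as they close: fully open they stand 13 mm farther back than shut.
Start: joints at [-66.062, 4.979, 10.078, 95.1, 0, 90], TCP at [0.223, -0.503, 0.204] pointing down, gripper open.
Joint ranges: [-179.16, 179.16], [-48.56, 103.87], [-65.8, 70.77], [-126.05, 130.52], [-82.76, 87.17], [-180, 180]. Speed limits (degrees/s): [127.2, 127.2, 147.25, 180, 180, 180].

### API

Orientations are given as [roll, pitch, yaw] about the fixed x, y, z axes, in that order (R = Rz(yaw) Ry(pitch) Rx(roll)).
In Python, from workcell import bot gives the robot as it stands.
- The arm moves only by the shell command python3 -m inch 'ROWS' [FORCE]. ROWS is JSON, a list of rows, each a list of 3 entries, a list of its own where there are three numbers: the shift along the tool's x, y, z in mm, then the turn, a rotation vector about the tool's x, y, z in rad, then the finger opening in mm, from 0 to 85.4. In form: [[[x, y, z], [ax, ay, az], grip], ...]. A call has 1 to 20 rows; each row is the pose to reach, as a shift and turn from the pose measured when the call began, along the tool's axes at that moment; what a row does not reach only later rows make up. A row lasts 1/10 s, in which the tool goes at most 50 mm and 8.59 degrees, less where a joint would pass 70% of its speed; a pose out of reach is approached as far as the arm can. A call with a gripper value outside its range is refused whole. The fingers move at their own pace and stop on an object; FORCE is the grip in N (left out, the last holds). Time passes only in rows, so rows that repeat a pose let the fingers close. It gives the time, the measured TCP pose, the force and the opening at its end, in the units of the state.
- bot.get_obs(): the state, without advancing time (a new reading comes with each control period).
- bot.camera(name): name is "side" or "top"; returns a dict with "frame" (420x560x3 uint8, red, green, blue), "mtx" (3x3 intrinsics, pixels), "origin" and "orientation" of the camera in the world. Camera axes: x right, y down, z forward; pixel columns grow to the right and rows downward; lengths in m; the calibration is good to about 2 mm. A picture is of the moment at which its call begins. There is no depth.
- bot.job_done(): hands the job in, once; it reports no verdict.
Trained networks look in a picture, given as the dict that the camera call returned (one of the last four; its "shot" number tells which), for a name from the list of things; names that differ only in an ending like _2 or _b are one class to them, and where a whole thing is asked for, a point or a joint stands for the part that bears it (a point fixed in the world has none). Each returns a list of dicts, best first, with "confidence" (0 to 1); they miss things now and then, are a little off and sometimes report something else, mostly with a low value. They report only what shows in the picture. A call takes as long as a camera call.
- bot.search_frame(picture, name): "box" ([left, top, right, bottom] in pixels, round what is visible of it).
- bot.cut_out(picture, name): "region" (420x560 bool, what is visible of it) and "box" ([left, top, right, bottom] in pixels, round what is visible of it).
The state is a dict: "time": time; "q": joint angles; "qd": joint speeds; "joint_efforts": joint torques, N m; "ee_pos": TCP position; "tcp_rot": TCP orientation; "wrist_force": force on the tool from outside, world axes, zero at the start; "torque": the same for the moment, N m; "opening": finger opening in m.
Only numpy, scipy, OpenCV 4.12 (cv2) and the standard library are available. Lean on these libraries where they do the work, as an engineer would, in place of code of your own. Each camera call takes 0.05 s, during which the arm holds its last target. There are 200 camera calls.

## Working session

There is one attempt and no reset: what is moved stays moved. The work goes in short steps, Python scripts to look and compute and a shell command to move; the robot and the scene stay as the last step left them, time stands still between calls to the robot, and variables do not carry over. Pictures are saved under pics/ and viewed, about 8 in all and at most 12, crops included, and the job is handed in when it is done.

```bash
mkdir -p pics; ls; python3 - <<'E'
from workcell import bot
import cv2,numpy as np
o=bot.get_obs(); print(o)
for n in("top","side"):
    c=bot.camera(n); cv2.imwrite(f"pics/{n}0.png",c["frame"][:,:,::-1]); print(n,c["mtx"],c["origin"],c["orientation"])
    for t in("jig","stand","pin","slim_pin","lever_grip","frame","panel","pin_knob"):
        try: print(t,[(np.round(r["box"]).tolist(),round(r["confidence"],2)) for r in bot.search_frame(c,t)][:3])
        except Exception as e: print(t,e)
E
```

```text
pics
{'time': 0.0, 'q': array([-6.60619891e+01,  5.01301917e+00,  1.00324752e+01,  9.50992338e+01,
       -1.88203275e-03,  9.00036555e+01]), 'qd': array([-0.02956768, -0.01992024,  0.000445  , -0.09099049,  0.00831817,
       -0.02201507]), 'joint_efforts': array([-6.35956876e-04, -5.20391035e+01,  4.64799500e+01,  1.64222176e-02,
       -7.78387948e-05,  1.51760535e-06]), 'ee_pos': array([ 0.22304078, -0.50244525,  0.20354696]), 'tcp_rot': array([-9.00018871e+01,  7.97776850e-02, -6.60656446e+01]), 'wrist_force': array([ 0.35506125,  0.49160195, -0.54522642]), 'torque': array([-0.01638209,  0.00533687, -0.01918274]), 'opening': 0.08525084905264754}
top [[424.9753311    0.         280.89921301]
 [  0.         424.9753311  211.32607976]
 [  0.           0.           1.        ]] [ 0.46732884 -0.00310024  0.93797653] [-1.72344789e+02 -5.79232714e-02 -8.87460649e+01]
jig [([410.0, 258.0, 429.0, 275.0], 0.55), ([423.0, 223.0, 437.0, 240.0], 0.45)]
stand [([399.0, 218.0, 439.0, 280.0], 0.96), ([422.0, 110.0, 463.0, 194.0], 0.5)]
pin [([412.0, 256.0, 427.0, 269.0], 0.5), ([96.0, 120.0, 15
[... 292 characters left out ...]
[([166.0, 156.0, 299.0, 276.0], 0.66), ([412.0, 260.0, 425.0, 272.0], 0.63)]
side [[451.30170688   0.         286.47310668]
 [  0.         451.30170688 216.16648443]
 [  0.           0.           1.        ]] [0.21985569 0.7480408  0.92846185] [-1.36061082e+02  1.34676489e-02 -1.56592340e+02]
jig [([212.0, 217.0, 312.0, 294.0], 0.74)]
stand [([314.0, 154.0, 354.0, 188.0], 0.75)]
pin [([339.0, 160.0, 350.0, 172.0], 0.55), ([213.0, 221.0, 272.0, 274.0], 0.39)]
slim_pin []
lever_grip [([280.0, 247.0, 312.0, 260.0], 0.68)]
frame [([214.0, 219.0, 270.0, 275.0], 0.93)]
panel [([231.0, 235.0, 282.0, 264.0], 0.59)]
pin_knob [([208.0, 219.0, 313.0, 292.0], 0.62), ([339.0, 164.0, 349.0, 173.0], 0.43)]
```

```bash
python3 - <<'E'
import cv2
a=cv2.imread("pics/top0.png")[120:300,150:460]; b=cv2.imread("pics/side0.png")[130:310,190:380]
cv2.imwrite("pics/t0c.png",cv2.resize(a,None,fx=2.58,fy=2.58,interpolation=2)); cv2.imwrite("pics/s0c.png",cv2.resize(b,None,fx=3.3,fy=3.3,interpolation=2))
E
```

```text
(no output)
```

View pics/t0c.png

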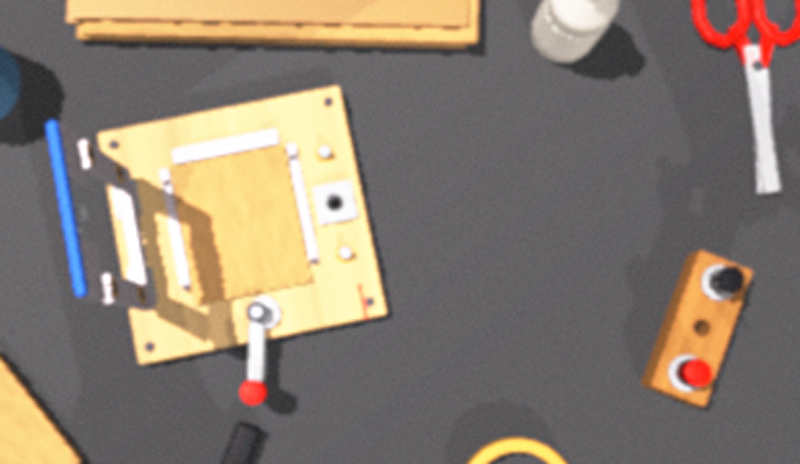

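View pics/s0c.png

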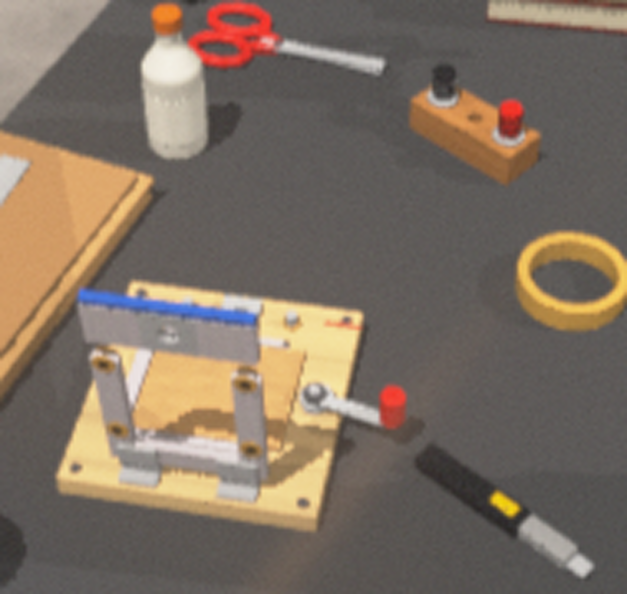

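View pics/top0.png

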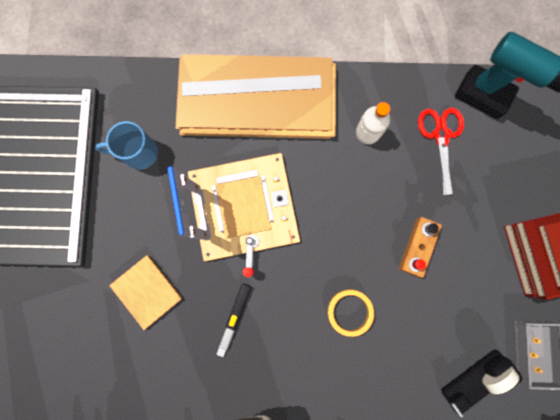

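```bash
cat > h.py <<'E'
from workcell import bot
import numpy as np, cv2
from scipy.spatial.transform import Rotation as R
def cam(n): return bot.camera(n)
def w(c,p,z):
    Rm=R.from_euler('xyz',c["orientation"],degrees=True).as_matrix(); o=np.array(c["origin"])
    d=Rm@np.linalg.solve(c["mtx"],[p[0],p[1],1.]); return o+d*(z-o[2])/d[2]
def px(c,P):
    Rm=R.from_euler('xyz',c["orientation"],degrees=True).as_matrix()
    v=c["mtx"]@(Rm.T@(np.array(P)-np.array(c["origin"]))); return v[:2]/v[2]
def tool(P):
    o=bot.get_obs(); Rm=R.from_euler('xyz',o["tcp_rot"],degrees=True).as_matrix()
    return Rm.T@(np.array(P)-o["ee_pos"])*1000
E
python3 - <<'E'
from h import *
c=cam("top"); s=cam("side")
T=lambda x,y,z: w(c,(150+x/2.58,120+y/2.58),z)
S=lambda x,y,z: w(s,(190+x/3.3,130+y/3.3),z)
C=[T(98,132,.018),T(338,87,.018),T(388,316,.018),T(137,363,.018)]
C=np.array(C);print(C.round(4)); print(C.mean(0)); ux=C[0]+C[1]-C[2]-C[3]; print("yaw",np.degrees(np.arctan2(ux[1],ux[0])),np.linalg.norm(ux)/2, np.linalg.norm(C[0]+C[3]-C[1]-C[2])/2)
print("side corners",S(320,525,.018),S(60,485,.018),S(362,312,.018))
print("hole",T(335,202,.0245)); print("pivot",T(258,312,.037),S(315,395,.035)); print("handle",T(253,392,.061),S(393,390,.061))
print("redpin top",T(697,373,.068),S(511,104,.068),"flange",T(690,374,.038),S(509,136,.036)); print("black",T(727,280,.068), "midhole",T(702,327,.034),S(475,118,.034))
# knob color centroid
for n,cc in(("top",c),("side",s)):
    f=cv2.cvtColor(cc["frame"],cv2.COLOR_RGB2HSV); m=((f[...,0]<8)|(f[...,0]>172))&(f[...,1]>170)&(f[...,2]>90)
    k,l,st,ce=cv2.connectedComponentsWithStats(m.astype(np.uint8))
    for i in range(1,k):
        if st[i,4]>15: print(n,st[i],ce[i].round(1),w(cc,ce[i],.05).round(4),w(cc,ce[i],.06).round(4))
E
```

```text
[[ 0.6761  0.2061  0.018 ]
 [ 0.7203  0.0013  0.018 ]
 [ 0.5239 -0.045   0.018 ]
 [ 0.4802  0.1636  0.018 ]]
[0.60011019 0.081497   0.018     ]
yaw 12.749604572411174 0.20105581087266486 0.2113091193790944
side corners [0.46996091 0.16780211 0.018     ] [0.66359896 0.21223431 0.018     ] [ 0.52246859 -0.0420792   0.018     ]
hole [0.6186771  0.00158537 0.0245    ]
pivot [0.52369353 0.06271777 0.037     ] [0.5170221  0.06868827 0.035     ]
handle [0.45881354 0.06292348 0.061     ] [0.45613073 0.06050808 0.061     ]
redpin top [ 0.48133852 -0.28670779  0.068     ] [ 0.47922964 -0.29105625  0.068     ] flange [ 0.4808878  -0.29076697  0.038     ] [ 0.47598182 -0.28481821  0.036     ]
black [ 0.55542179 -0.31220673  0.068     ] midhole [ 0.51956624 -0.30272447  0.034     ] [ 0.51388046 -0.29914552  0.034     ]
top [516  78   7   4  22] [519.   79.4] [ 0.8913 -0.519   0.05  ] [ 0.8865 -0.5132  0.06  ]
top [418 108  46  38 779] [440.7 124.1] [ 0.7851 -0.3438  0.05  ] [ 0.7815 -0.34    0.06  ]
top [ 523  214   37   86 1679] [545.3 250.4] [ 0.5166 -0.5541  0.05  ] [ 0.516  -0.5479  0.06  ]
top [515 233   6  18  24] [517.5 241.4] [ 0.5342 -0.4971  0.05  ] [ 0.5335 -0.4916  0.06  ]
top [521 253  15  44  65] [527.8 275.2] [ 0.4647 -0.5146  0.05  ] [ 0.4648 -0.5089  0.06  ]
top [414 259  12  11 101] [419.7 264.2] [ 0.4824 -0.2917  0.05  ] [ 0.4822 -0.2884  0.06  ]
top [243 268  11   9  74] [247.7 271.9] [0.4588 0.0645 0.05  ] [0.4589 0.0637 0.06  ]
side [346  81  38  28 613] [366.2  96. ] [ 0.5311 -0.7004  0.05  ] [ 0.5276 -0.6839  0.06  ]
side [248 131  26  19 235] [260.4 140.1] [ 0.7691 -0.308   0.05  ] [ 0.7628 -0.296   0.06  ]
side [341 161   7  10  51] [344.1 164.8] [ 0.4818 -0.2967  0.05  ] [ 0.4788 -0.2848  0.06  ]
side [305 247   8  12  63] [308.4 252. ] [0.4562 0.0641 0.05  ] [0.4535 0.0718 0.06  ]
```

```bash
python3 - <<'E'
from h import *
print(tool([.4585,.0636,.10]).round(1),tool([.4585,.0636,.036]).round(1))
c=cam("top")
H=np.array([.5812,.1644,.0285])
for z in (.2,.22): print(w(c,(150+66/2.58,120+209/2.58),z))
u=np.array([.2207,-.9753])
for th in (1.57,1.65,1.7,1.75,1.8,1.85,1.9):
  p=np.r_[H[:2]+u*.195*np.cos(th),H[2]+.195*np.sin(th)]; q=px(c,p); print(th,p.round(3),((q-[150,120])*2.58).round(0))
E
```

```text
[-422.1  104.3  444.9] [-422.1  168.3  444.9]
[0.58072926 0.18376818 0.2       ]
[0.57765598 0.17870383 0.22      ]
1.57 [0.581 0.164 0.223] [ 87. 203.]
1.65 [0.578 0.179 0.223] [ 64. 208.]
1.7 [0.576 0.189 0.222] [ 50. 211.]
1.75 [0.574 0.198 0.22 ] [ 36. 214.]
1.8 [0.571 0.208 0.218] [ 23. 218.]
1.85 [0.569 0.217 0.216] [ 10. 221.]
1.9 [0.567 0.226 0.213] [ -3. 224.]
```

```bash
python3 -m inch '[[[-422,104,445],[0,0,0],50],[[-422,104,445],[0,0,0],50],[[-422,104,445],[0,0,0],50],[[-422,104,445],[0,0,0],50],[[-422,104,445],[0,0,0],50],[[-422,104,445],[0,0,0],50],[[-422,104,445],[0,0,0],50],[[-422,104,445],[0,0,0],50],[[-422,104,445],[0,0,0],50],[[-422,104,445],[0,0,0],50],[[-422,104,445],[0,0,0],50],[[-422,104,445],[0,0,0],50],[[-422,104,445],[0,0,0],50],[[-422,104,445],[0,0,0],50],[[-422,104,445],[0,0,0],50],[[-422,104,445],[0,0,0],50]]' 40; python3 - <<'E'
from h import *
print(tool([.4585,.0636,.036]).round(1),bot.get_obs()["q"].round(1))
c=cam("top"); cv2.imwrite("pics/t1.png",cv2.resize(c["frame"][180:320,180:340,::-1],None,fx=4,fy=4,interpolation=2))
c=cam("side"); cv2.imwrite("pics/s1.png",cv2.resize(c["frame"][200:320,190:350,::-1],None,fx=4,fy=4,interpolation=2))
E
```

```text
time: 2.65
ee_pos: [0.4585, 0.0629, 0.1006]
tcp_rot: [-90.0, -0.0, -66.1]
wrist_force: [0.1, -0.5, -0.3]
opening: 0.0499
[-0.7 64.6  0.3] [  7.8  -7.8 -13.9  83.9  -0.  163.9]
```

```bash
python3 -m inch '[[[-1,30,0],[0,0,0],50],[[-1,64,0],[0,0,0],50],[[-1,64,0],[0,0,0],50],[[-1,64,0],[0,0,0],12],[[-1,64,0],[0,0,0],12],[[-1,64,0],[0,0,0],12],[[-1,64,0],[0,0,0],12],[[-1,64,0],[0,0,0],12]]' 40; python3 - <<'E'
from h import *
P=np.array([.5232,.0641]); o=bot.get_obs(); h=o["ee_pos"]; r=np.linalg.norm(h[:2]-P); a0=np.degrees(np.arctan2(h[1]-P[1],h[0]-P[0]))%360
print(h,r,a0)
for k,a in enumerate(np.linspace(a0,282.75,13)[1:]):
    p=np.r_[P+.065*np.array([np.cos(np.radians(a)),np.sin(np.radians(a))]),.036]; print(round(a,1),tool(p).round(1))
E
```

```text
time: 3.55
ee_pos: [0.4586, 0.0636, 0.0373]
tcp_rot: [-89.9, -0.0, -66.1]
wrist_force: [0.4, -0.2, -0.0]
opening: 0.0122
[0.45860214 0.06363423 0.03731505] 0.0645995439996035 180.4131084787042
188.9 [ 9.   1.3 -3.5]
197.5 [18.5  1.3 -5.3]
206.0 [28.1  1.3 -5.7]
214.5 [37.7  1.3 -4.6]
223.1 [47.1  1.3 -2.1]
231.6 [55.9  1.3  1.7]
240.1 [64.1  1.4  6.9]
248.6 [71.5  1.4 13.1]
257.2 [77.8  1.4 20.4]
265.7 [83.   1.4 28.6]
274.2 [86.9  1.4 37.4]
282.8 [89.5  1.4 46.8]
```

```bash
python3 - <<'E'
from h import *
c=cam("top"); s=cam("side")
a=cv2.resize(c["frame"][200:310,190:320,::-1],(600,508),interpolation=2)
b=cv2.resize(s["frame"][190:300,240:340,::-1],None,fx=4,fy=4,interpolation=2)
cv2.imwrite("pics/t1.png",cv2.resize(np.hstack([cv2.resize(a,(400,400)),cv2.resize(b,(400,400))]),(800,400)))
E
```

```text
(no output)
```

View pics/t1.png

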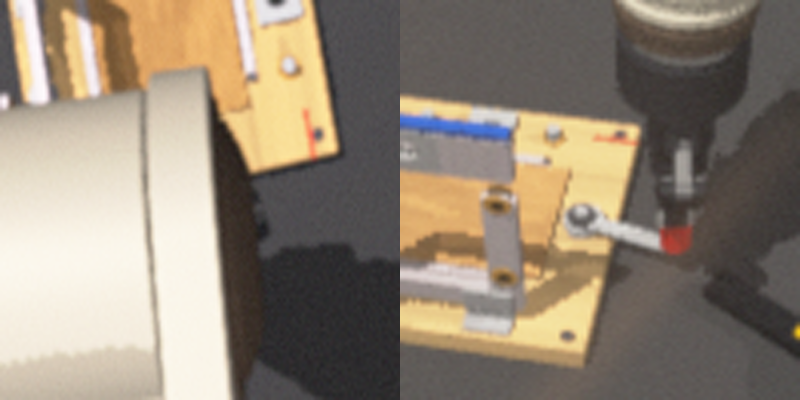

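```bash
python3 -m inch '[[[0,0,0],[0,0,0],5],[[0,0,0],[0,0,0],5],[[0,0,0],[0,0,0],5]]' 40; python3 - <<'E'
from h import *
s=cam("side"); o=bot.get_obs(); print(o["opening"])
for z in(.031,.0373,.046,.056,.061): print(z,(px(s,[*o["ee_pos"][:2],z])-[240,190])*4+[400,0])
E
```

```text
time: 3.95
ee_pos: [0.4584, 0.0636, 0.0369]
tcp_rot: [-90.0, -0.0, -66.1]
wrist_force: [0.2, -0.2, -1.2]
opening: 0.005
0.0050649720270900395
0.031 [669.62205757 265.42453608]
0.0373 [669.9519552  259.15994458]
0.046 [670.41185586 250.42666022]
0.056 [670.94677758 240.26876351]
0.061 [671.21680357 235.14110457]
```

```bash
python3 - <<'E'
from h import *
s=cam("side"); 
a=cv2.resize(s["frame"][215:275,270:330,::-1],(600,600),interpolation=2)
b=cv2.resize(cv2.imread("pics/side0.png")[235:265,292:322],(200,200),interpolation=2)
cv2.imwrite("pics/s2.png",np.hstack([a,np.vstack([b,np.zeros((400,200,3),np.uint8)])]))
E
```

```text
(no output)
```

View pics/s2.png

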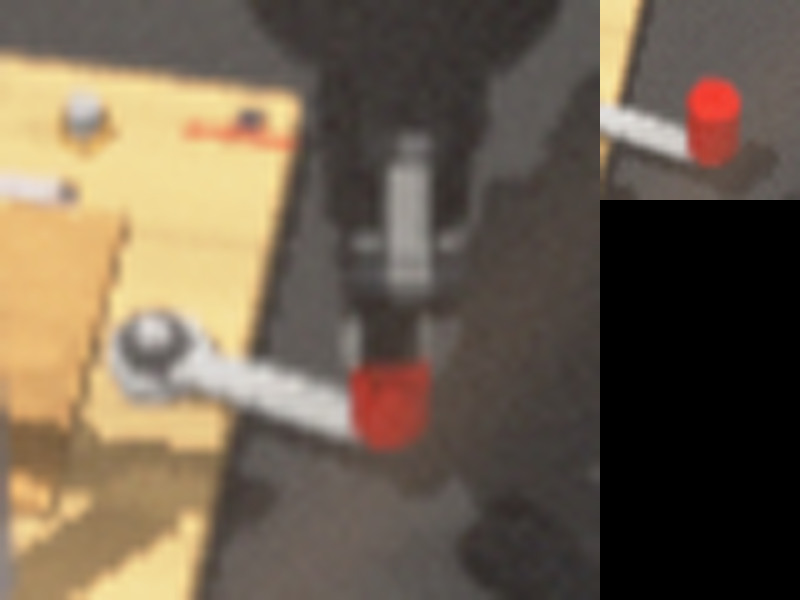

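```bash
python3 -m inch '[[[0,-40,0],[0,0,0],5],[[0,-60,0],[0,0,0],5],[[0,-60,0],[0,0,0],5]]' 40; python3 - <<'E'
from h import *
s=cam("side"); t=cam("top"); o=bot.get_obs(); e=o["ee_pos"]; print(e,o["opening"])
q=px(s,e); p=px(t,e); print(q,p)
x,y=np.round(q).astype(int)
a=s["frame"][y-40:y+40,x-40:x+40,::-1].copy(); a[40,40]=(0,255,0)
x,y=np.round(p).astype(int)
b=t["frame"][y-40:y+40,x-40:x+40,::-1].copy(); b[40,40]=(0,255,0)
cv2.imwrite("pics/s3.png",np.hstack([cv2.resize(i,(400,400),interpolation=0) for i in(a,b)]))
E
```

```text
time: 4.35
ee_pos: [0.4599, 0.0638, 0.0999]
tcp_rot: [-89.7, -0.1, -66.1]
wrist_force: [-0.4, 0.3, 0.3]
opening: 0.0049
[0.45844158 0.06365515 0.09678174] 0.004869799438420953
[308.26267348 239.37072744] [246.30251384 272.27013976]
```

View pics/s3.png

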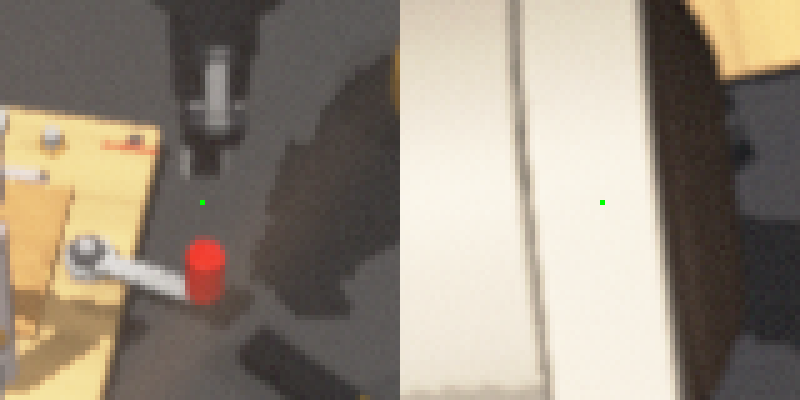

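```bash
python3 -m inch '[[[0,0,0],[0,0,0],50],[[0,20,0],[0,0,0],50],[[0,50,0],[0,0,0],50],[[0,65,0],[0,0,0],50],[[0,72,0],[0,0,0],50],[[0,78,0],[0,0,0],50],[[0,80,0],[0,0,0],50],[[0,80,0],[0,0,0],50]]' 30; python3 -m inch '[[[0,0,0],[0,0,0],10],[[0,0,0],[0,0,0],10],[[0,0,0],[0,0,0],10],[[0,0,0],[0,0,0],10]]' 30; python3 -c "
from workcell import bot;print(bot.grip_point_offset,bot.get_obs())"
```

```text
time: 5.25
ee_pos: [0.4589, 0.0637, 0.0173]
tcp_rot: [-89.9, -0.0, -66.1]
wrist_force: [-0.2, -1.1, -0.2]
opening: 0.05
time: 5.65
ee_pos: [0.4593, 0.0638, 0.018]
tcp_rot: [-89.8, -0.1, -66.1]
wrist_force: [-1.5, 0.2, 5.8]
opening: 0.0187
0.0187 {'time': 5.65, 'q': array([ 7.90938784e+00, -6.48055605e+00, -2.19026161e+01,  7.44035311e+01,
       -4.65632993e-03,  1.64050073e+02]), 'qd': array([-0.05655545, -0.03384306,  0.00044784, -0.060517  ,  0.02929661,
       -0.00782225]), 'joint_efforts': array([-7.32185016e-02, -3.64912570e+01,  4.38741410e+01, -4.92441282e-01,
       -3.44182982e-02, -6.68308567e-03]), 'ee_pos': array([0.45928589, 0.06378229, 0.01795484]), 'tcp_rot': array([-8.98335850e+01, -5.24040309e-02, -6.61407679e+01]), 'wrist_force': array([-1.52588969,  0.21869311,  5.80536396]), 'torque': array([-0.07257056,  0.2006263 ,  0.05452705]), 'opening': 0.01869231816860884}
```

```bash
python3 -m inch '[[[0,0,0],[0,0,0],40],[[0,0,0],[0,0,0],40],[[0,5,0],[0,0,0],40],[[0,9,0],[0,0,0],40],[[0,9,0],[0,0,0],40],[[0,9,0],[0,0,0],10],[[0,9,0],[0,0,0],10],[[0,9,0],[0,0,0],10],[[0,9,0],[0,0,0],10]]' 30; python3 - <<'E'
from h import *
P=np.array([.5232,.0641]); o=bot.get_obs(); h=o["ee_pos"]; r=np.linalg.norm(h[:2]-P); a0=np.degrees(np.arctan2(h[1]-P[1],h[0]-P[0]))%360
print(h,r,a0,o["wrist_force"])
for k,a in enumerate(np.linspace(a0,282.75,13)[1:]):
    p=np.r_[P+.0648*np.array([np.cos(np.radians(a)),np.sin(np.radians(a))]),h[2]]; print(round(a,1),tool(p).round(1))
s=cam("side"); cv2.imwrite("pics/s4.png",cv2.resize(s["frame"][215:275,270:330,::-1],(600,600),interpolation=2))
E
```

```text
time: 6.55
ee_pos: [0.4593, 0.0638, 0.009]
tcp_rot: [-89.8, -0.1, -66.1]
wrist_force: [-0.5, 0.1, -0.4]
opening: 0.0188
[0.45927569 0.0637606  0.00899419] 0.0639252134547402 180.30420487827936 [-0.5096314   0.14163439 -0.40031618]
188.8 [ 8.8 -0.  -4. ]
197.4 [18.2 -0.  -5.8]
205.9 [27.9  0.  -6.2]
214.5 [37.5  0.  -5.1]
223.0 [46.8  0.  -2.6]
231.5 [55.6  0.1  1.2]
240.1 [63.8  0.1  6.3]
248.6 [71.2  0.1 12.6]
257.1 [77.5  0.1 19.9]
265.7 [82.7  0.2 28. ]
274.2 [86.6  0.2 36.8]
282.8 [89.1  0.2 46.1]
```

```bash
python3 -m inch '[[[9,0,-4],[0,-0.05,0],10],[[18,0,-6],[0,-0.1,0],10],[[28,0,-6],[0,-0.15,0],10],[[37.5,0,-5],[0,-0.2,0],10],[[47,0,-2.5],[0,-0.25,0],10],[[55.5,0,1],[0,-0.3,0],10],[[64,0,6],[0,-0.35,0],10],[[71,0,12.5],[0,-0.4,0],10],[[77.5,0,20],[0,-0.45,0],10],[[82.5,0,28],[0,-0.5,0],10],[[86.5,0,37],[0,-0.55,0],10],[[89,0,46],[0,-0.6,0],10],[[89,0,46],[0,-0.6,0],10],[[89,0,46],[0,-0.6,0],10]]' 40; python3 - <<'E'
from h import *
o=bot.get_obs(); h=o["ee_pos"]; P=np.array([.5232,.0641]);print(h,o["wrist_force"],o["opening"],np.degrees(np.arctan2(h[1]-P[1],h[0]-P[0])), np.linalg.norm(h[:2]-P))
E
```

```text
time: 8.0
ee_pos: [0.5363, 0.001, 0.0087]
tcp_rot: [-90.0, -0.0, -31.7]
wrist_force: [-6.4, -0.4, 1.4]
opening: 0.0188
[0.53629326 0.00098896 0.00872921] [-6.39108265 -0.40476245  1.35882888] 0.01877281390013611 -78.27946657706471 0.06445492414165506
```

```bash
python3 -m inch '[[[1.2,0,1.2],[0,0,0],10],[[1.2,0,1.2],[0,0,0],10],[[1.2,0,1.2],[0,0,0],10],[[1.2,0,1.2],[0,0,0],36],[[1.2,0,1.2],[0,0,0],36],[[1.2,0,1.2],[0,0,0],36],[[1.2,-40,1.2],[0,0,0],36],[[1.2,-80,1.2],[0,0,0],36],[[-30,-120,-30],[0,0,0],36],[[-60,-160,-70],[0,0,0],36],[[-60,-190,-120],[0,0,0],5],[[-60,-190,-170],[0,0,0],5],[[-60,-190,-200],[0,0,0],5],[[-60,-190,-200],[0,0,0],5],[[-60,-190,-200],[0,0,0],5]]' 40; python3 - <<'E'
from h import *
c=cam("top"); s=cam("side")
a=c["frame"][140:280,150:310,::-1]; b=s["frame"][200:310,200:326,::-1]
cv2.imwrite("pics/t5.png",np.hstack([cv2.resize(i,(400,350),interpolation=2) for i in(a,b)]))
for n,cc in(("top",c),("side",s)):
    f=cv2.cvtColor(cc["frame"],cv2.COLOR_RGB2HSV); m=((f[...,0]<8)|(f[...,0]>172))&(f[...,1]>170)&(f[...,2]>90)
    k,l,st,ce=cv2.connectedComponentsWithStats(m.astype(np.uint8))
    for i in range(1,k):
        if 30<st[i,4]<150 : print(n,st[i],ce[i].round(1),w(cc,ce[i],.05 if n=="side" else .058).round(4))
for e in(bot.get_obs()["ee_pos"],):
  print(e, px(s,e),px(c,e), (px(s,e)-[200,200])*[400/126,350/110]+[400,0])
E
```

```text
time: 9.5
ee_pos: [0.3798, -0.1387, 0.1991]
tcp_rot: [-90.0, -0.1, -31.9]
wrist_force: [-0.5, 0.1, -1.0]
opening: 0.0051
top [276 230   8   9  59] [279.3 233.8] [0.5384 0.0008 0.058 ]
top [414 259  12  11  99] [419.7 264.1] [ 0.4824 -0.2891  0.058 ]
side [341 161   7  10  52] [344.1 164.9] [ 0.4816 -0.2963  0.05  ]
side [286 222   7  10  58] [289.4 226.4] [0.5343 0.0026 0.05  ]
[ 0.38042499 -0.13724612  0.19848227] [367.89279756 166.61986177] [358.37994863 321.85891325] [ 932.99300814 -106.20953075]
```

View pics/t5.png

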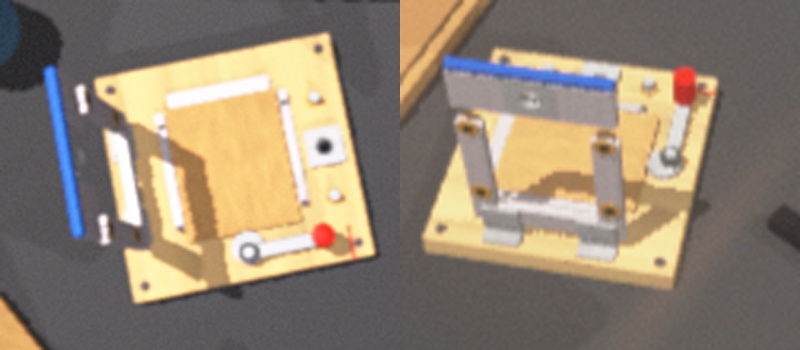

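```bash
python3 - <<'E'
from h import *
for z in(.1,.0,-.014): print(tool([.50,-.16,z]).round(1))
c=cam("top"); print(px(c,[.5,-.16,0]))
E
```

```text
[113.7  98.5  43.5]
[113.6 198.5  43.4]
[113.6 212.5  43.4]
[352.19155342 255.02265292]
```

```bash
python3 -m inch '[[[60,60,22],[0,-0.12,0],3],[[100,100,43],[0,-0.25,0],3],[[114,140,43],[0,-0.38,0],3],[[114,175,43],[0,-0.5,0],3],[[114,200,43],[0,-0.62,0],3],[[114,212,43],[0,-0.7,0],3],[[114,213,43],[0,-0.78,0],3],[[114,213,43],[0,-0.78,0],3],[[114,213,43],[0,-0.78,0],3]]' 40; python3 -m inch '[[[0,2,0],[0,0,0],3],[[0,4,0],[0,0,0],3]]'
```

```text
time: 10.55
ee_pos: [0.5007, -0.159, -0.0148]
tcp_rot: [-90.0, 0.0, 13.0]
wrist_force: [0.0, -0.2, 0.8]
opening: 0.0032
time: 10.75
ee_pos: [0.5012, -0.1587, -0.0185]
tcp_rot: [-90.0, -0.0, 13.0]
wrist_force: [0.5, 0.1, 0.6]
opening: 0.0032
```

```bash
python3 -m inch '[[[0,2,0],[0,0,0],3],[[0,4,0],[0,0,0],3]]'; python3 -m inch '[[[0,1.5,0],[0,0,0],3],[[0,3,0],[0,0,0],3]]';python3 -m inch '[[[0,1.5,0],[0,0,0],3],[[0,2.5,0],[0,0,0],3]]'
```

```text
time: 10.95
ee_pos: [0.5013, -0.1587, -0.0225]
tcp_rot: [-90.0, -0.1, 12.9]
wrist_force: [0.4, 0.6, 0.4]
opening: 0.0029
time: 11.15
ee_pos: [0.5013, -0.1588, -0.0256]
tcp_rot: [-90.0, -0.1, 12.9]
wrist_force: [-0.1, 0.2, -0.3]
opening: 0.0029
time: 11.35
ee_pos: [0.5014, -0.1588, -0.0269]
tcp_rot: [-90.0, -0.1, 12.9]
wrist_force: [-7.9, 1.8, 20.6]
opening: 0.0034
```

```bash
python3 - <<'E'
from h import *
for p in([.50,-.10,.1],[.5714,.2083,.26],[.5714,.2083,.149]): print(tool(p).round(1))
E
```

```text
[  12.  -126.9   57.6]
[ 150.7 -286.7  342.2]
[ 150.6 -175.7  342.2]
```

```bash
python3 -m inch '[[[0,-45,0],[0,0,0],3],[[0,-95,0],[0,0,0],3],[[10,-145,20],[0,0,0],3],[[20,-195,40],[0,0,0],3],[[35,-240,65],[0,0,0],3],[[55,-270,105],[0,0,0],3],[[75,-287,150],[0,0,0],3],[[95,-287,200],[0,0,0],3],[[115,-287,250],[0,0,0],3],[[135,-287,300],[0,0,0],3],[[151,-287,342],[0,0,0],3],[[151,-287,342],[0,0,0],3],[[151,-287,342],[0,0,0],3],[[151,-240,342],[0,0,0],3],[[151,-200,342],[0,0,0],3],[[151,-176,342],[0,0,0],3],[[151,-176,342],[0,0,0],3]]' 40; python3 - <<'E'
from h import *
o=bot.get_obs(); print(o["ee_pos"],o["q"].round(1))
c=cam("top"); s=cam("side")
a=c["frame"][110:270,130:290,::-1]; b=s["frame"][150:310,180:340,::-1]
cv2.imwrite("pics/t6.png",np.hstack([cv2.resize(i,(400,400),interpolation=2) for i in(a,b)]))
e=o["ee_pos"]+[0,0,.026]; print((px(s,e)-[180,150])*2.5+[400,0])
E
```

```text
time: 13.05
ee_pos: [0.5702, 0.2065, 0.1456]
tcp_rot: [-90.1, 0.2, 12.9]
wrist_force: [-0.1, -0.9, -0.6]
opening: 0.0031
[0.57016105 0.20654497 0.14563774] [19.9 12.3 11.8 89.7 -0.  97.1]
[544.73270417 242.20188768]
```

View pics/t6.png

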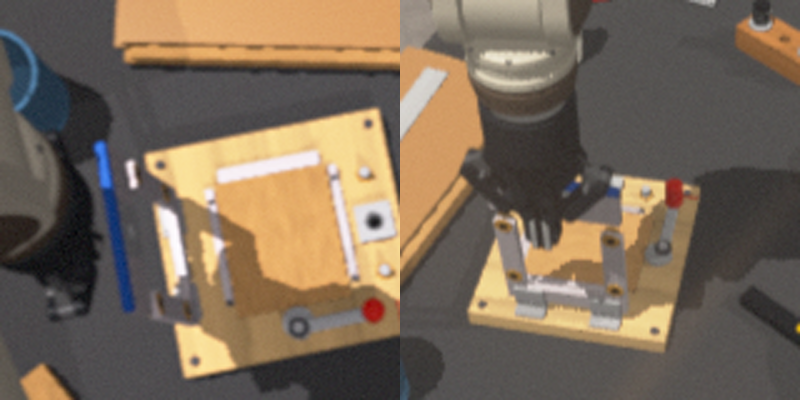

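```bash
python3 - <<'E'
from h import *
c=np.array([.6001,.0815]); ux=np.array([.9753,.2207]); uy=np.array([-.2207,.9753])
for th in [1.64]+list(np.arange(1.6,0.03,-.06))+[.04]:
    r=.175; jy=.085-r*np.cos(th)+.004*np.sin(th)+.011; z=.0285+r*np.sin(th)+.004*np.cos(th)-.026
    print(round(th,2),tool(np.r_[c+uy*jy,z]).round(1))
E
```

```text
1.64 [ -0.3 -26.4 -17. ]
1.6 [ -0.3 -26.9 -24. ]
1.54 [ -0.3 -27.2 -34.5]
1.48 [ -0.4 -26.8 -44.9]
1.42 [ -0.4 -25.7 -55.4]
1.36 [ -0.4 -24.1 -65.8]
1.3 [ -0.4 -21.8 -76. ]
1.24 [ -0.5 -18.9 -86.1]
1.18 [ -0.5 -15.4 -96. ]
1.12 [  -0.5  -11.4 -105.7]
1.06 [  -0.5   -6.7 -115.1]
1.0 [  -0.6   -1.5 -124.2]
0.94 [  -0.6    4.2 -133. ]
0.88 [  -0.6   10.5 -141.5]
0.82 [  -0.6   17.2 -149.5]
0.76 [  -0.7   24.4 -157.1]
0.7 [  -0.7   32.1 -164.3]
0.64 [  -0.7   40.2 -171. ]
0.58 [  -0.8   48.6 -177.2]
0.52 [  -0.8   57.5 -182.9]
0.46 [  -0.8   66.6 -188.1]
0.4 [  -0.9   76.1 -192.7]
0.34 [  -0.9   85.8 -196.7]
0.28 [  -0.9   95.7 -200.1]
0.22 [  -0.9  105.8 -203. ]
0.16 [  -1.   116.1 -205.2]
0.1 [  -1.   126.4 -206.8]
0.04 [  -1.   136.9 -207.7]
0.04 [  -1.   136.9 -207.7]
```

```bash
python3 -m inch '[[[0,-20,0],[0,0,0],3],[[0,-26,-8],[0,0,0],3],[[0,-26.5,-17],[0,0,0],3],[[0,-27,-24],[0,0,0],3],[[0,-27,-34.5],[0,0,0],3],[[0,-27,-45],[0,0,0],3],[[0,-26,-55.5],[0,0,0],3],[[0,-24,-66],[0,0,0],3],[[0,-22,-76],[0,0,0],3],[[0,-19,-86],[0,0,0],3],[[0,-15.5,-96],[0,0,0],3],[[0,-11.5,-105.5],[0,0,0],3],[[0,-7,-115],[0,0,0],3],[[0,-1.5,-124],[0,0,0],3],[[0,4,-133],[0,0,0],3],[[0,10.5,-141.5],[0,0,0],3]]' 40; python3 - <<'E'
from h import *
o=bot.get_obs(); print(o["wrist_force"],o["torque"])
c=cam("top"); s=cam("side")
a=c["frame"][110:270,130:290,::-1]; b=s["frame"][150:310,180:340,::-1]
cv2.imwrite("pics/t7.png",np.hstack([cv2.resize(i,(400,400),interpolation=2) for i in(a,b)]))
E
```

```text
time: 14.75
ee_pos: [0.6036, 0.0687, 0.1393]
tcp_rot: [-90.0, -0.1, 12.9]
wrist_force: [0.5, -0.2, 0.3]
opening: 0.0031
[ 0.46531987 -0.23327464  0.31325936] [-0.00419224 -0.08295292  0.0144435 ]
```

View pics/t7.png

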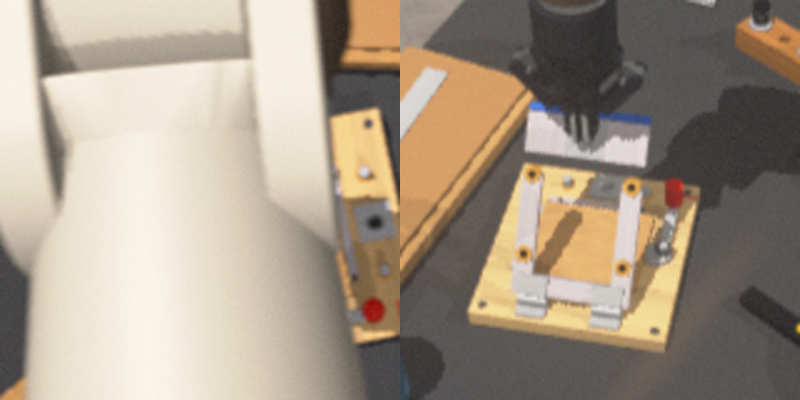

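```bash
python3 -m inch '[[[0,4,0],[0,0,0],3],[[0,11,-8],[0,0,0],3],[[0,18,-15],[0,0,0],3],[[0,26,-22.5],[0,0,0],3],[[0,34,-29],[0,0,0],3],[[0,42,-35.5],[0,0,0],3],[[0,51,-41],[0,0,0],3],[[0,60,-46],[0,0,0],3],[[0,70,-51],[0,0,0],3],[[0,79.5,-55],[0,0,0],3],[[0,89.5,-58.5],[0,0,0],3],[[0,99.5,-61],[0,0,0],3],[[0,108,-63],[0,0,0],3],[[0,115,-64.5],[0,0,0],3],[[0,121,-65.5],[0,0,0],3],[[0,125,-66],[0,0,0],3],[[0,128,-66],[0,0,0],3]]' 40
```

```text
time: 16.55
ee_pos: [0.6179, 0.0039, 0.0103]
tcp_rot: [-90.0, -0.0, 12.8]
wrist_force: [-0.7, -0.3, 3.4]
opening: 0.0028
```

```bash
python3 - <<'E'
from h import *
for p in([.482,-.2885,.10],[.482,-.2885,.018]): print(tool(p).round(1))
E
```

```text
[-197.3  -89.7 -255.1]
[-197.3   -7.7 -255.1]
```

```bash
python3 -m inch '[[[0,-30,0],[0,0,0],3],[[0,-70,0],[0,0,0],3],[[-20,-90,-25],[0,0,0],44],[[-60,-90,-60],[0,0,0],44],[[-90,-90,-100],[0,0,0],44],[[-120,-90,-140],[0,0,0],44],[[-150,-90,-180],[0,0,0],44],[[-175,-90,-220],[0,0,0],44],[[-197,-90,-255],[0,0,0],44],[[-197,-90,-255],[0,0,0],44],[[-197,-90,-255],[0,0,0],44],[[-197,-90,-255],[0,0,0],44]]' 40; python3 - <<'E'
from h import *
o=bot.get_obs(); print(o["ee_pos"],o["wrist_force"],o["q"].round(1)); print(tool([.482,-.2885,.018]).round(1))
c=cam("top"); s=cam("side")
for n in("frame","panel","lever_grip"):
  print(n,[(np.round(r["box"]).tolist(),round(r["confidence"],2)) for r in bot.search_frame(s,n)][:2],[(np.round(r["box"]).tolist(),round(r["confidence"],2)) for r in bot.search_frame(c,n)][:2])
a=c["frame"][150:290,180:340,::-1]; b=s["frame"][120:280,220:380,::-1]
cv2.imwrite("pics/t8.png",np.hstack([cv2.resize(i,(400,400),interpolation=2) for i in(a[:,:],b)]))
E
```

```text
time: 17.75
ee_pos: [0.4826, -0.2877, 0.1005]
tcp_rot: [-90.0, -0.0, 12.8]
wrist_force: [-0.3, 0.5, -0.6]
opening: 0.0439
[ 0.48261292 -0.28771655  0.10046909] [-0.34219866  0.50257298 -0.57083482] [-30.8   5.7  -0.6  83.6   0.   46.4]
[-0.8 82.5 -0.6]
frame [([225.0, 212.0, 283.0, 273.0], 0.85)] [([202.0, 169.0, 296.0, 238.0], 0.72)]
panel [([236.0, 231.0, 273.0, 263.0], 0.58)] [([216.0, 182.0, 267.0, 225.0], 0.71), ([244.0, 230.0, 284.0, 247.0], 0.25)]
lever_grip [([277.0, 222.0, 293.0, 256.0], 0.61)] [([243.0, 227.0, 284.0, 243.0], 0.54)]
```

View pics/t8.png

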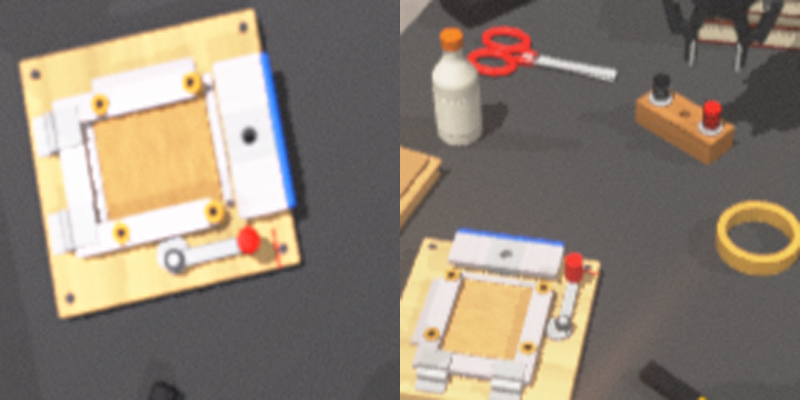

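```bash
python3 -m inch '[[[-1,30,-1],[0,0,0],44],[[-1,60,-1],[0,0,0],44],[[-1,76,-1],[0,0,0],44],[[-1,82,-1],[0,0,0],44],[[-1,82,-1],[0,0,0],44]]' 40; python3 - <<'E'
from h import *
c=cam("top")
print("frame hole",w(c,(180+249/2.5,150+135/2.857),.0375)); s=cam("side"); print(w(s,(220+(506-400)/2.5,120+254/2.5),.0375))
e=bot.get_obs()["ee_pos"]; print(e,bot.get_obs()["wrist_force"])
E
```

```text
time: 18.65
ee_pos: [0.4815, -0.2889, 0.0179]
tcp_rot: [-90.0, 0.0, 12.9]
wrist_force: [-0.3, 1.2, 0.7]
opening: 0.0444
frame hole [0.61877867 0.00209498 0.0375    ]
[0.6128838  0.00489759 0.0375    ]
[ 0.48230528 -0.28943916  0.01944582] [-0.56913335 -0.30237417  0.51507956]
```

```bash
python3 -m inch '[[[0,0,0],[0,0,0],35],[[0,0,0],[0,0,0],28],[[0,0,0],[0,0,0],14],[[0,0,0],[0,0,0],14],[[0,0,0],[0,0,0],14],[[0,0,0],[0,0,0],14]]' 60; python3 - <<'E'
from h import *
o=bot.get_obs(); print(o["wrist_force"],o["torque"])
s=cam("side"); cv2.imwrite("pics/s9.png",s["frame"][:,:,::-1])
E
```

```text
time: 19.35
ee_pos: [0.4813, -0.2902, 0.0209]
tcp_rot: [-90.2, 0.0, 12.8]
wrist_force: [-9.0, -1.1, 11.1]
opening: 0.0197
[-9.01635832 -1.11176108 11.08454331] [-0.27963707  1.95164067 -0.02201014]
```

```bash
python3 -m inch '[[[0,-10,0],[0,0,0],14],[[0,-25,0],[0,0,0],14],[[0,-50,0],[0,0,0],14],[[0,-80,0],[0,0,0],14],[[0,-85,0],[0,0,0],14],[[0,-85,0],[0,0,0],14]]' 60; python3 - <<'E'
from h import *
o=bot.get_obs(); print(o["wrist_force"],o["torque"],o["ee_pos"])
c=cam("top"); s=cam("side")
e=o["ee_pos"]+[0,0,.026]; q=px(s,e); x,y=np.round(q).astype(int); print(q)
a=s["frame"][y-40:y+40,x-40:x+40,::-1].copy(); a[40,40]=(0,255,0)
cv2.imwrite("pics/s10.png",cv2.resize(a,(600,600),interpolation=2))
E
```

```text
time: 20.0
ee_pos: [0.4823, -0.2903, 0.1078]
tcp_rot: [-90.3, -0.1, 12.8]
wrist_force: [-0.2, -1.2, -0.5]
opening: 0.02
[-0.16882247 -1.20268887 -0.5125124 ] [-0.00183344  0.01960946  0.00711403] [ 0.48228    -0.29034955  0.10782415]
[345.88011192 143.6211998 ]
```

View pics/s10.png

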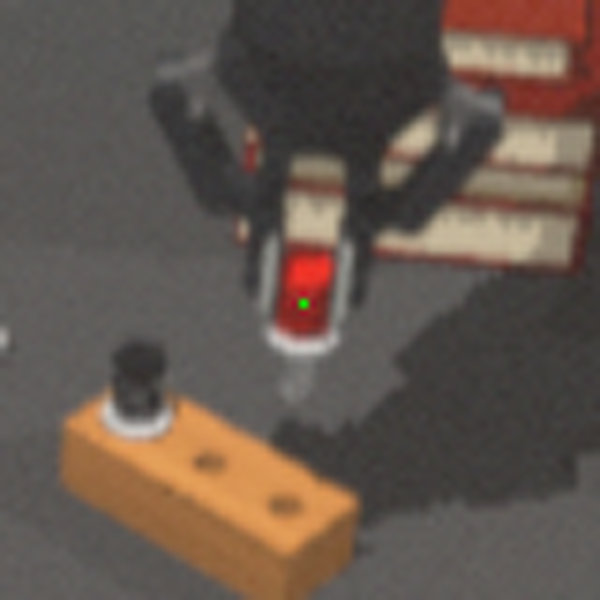

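```bash
python3 - <<'E'
from h import *
s=cam("side"); o=bot.get_obs(); e=o["ee_pos"]; x0,y0=346-40,144-40
print("resid hole",np.array([262.4,221.6])-px(s,[.6188,.0018,.0375]),"resid handle",np.array([289.4,226.4])-px(s,[.538,.0008,.047]))
# stand hole of red pin now empty
print("stand hole obs",np.array([x0+286/7.5,y0+503/7.5]),px(s,[.482,-.2885,.034]))
T=np.array([x0+294/7.5,y0+396/7.5]); F=np.array([x0+303/7.5,y0+338/7.5])
zt=e[2]-.017
for n,ob,z in(("tip front-bottom",T,zt),("flange c",F,zt+.032)):
  print(n,ob,"pred",px(s,[e[0],e[1],z]),"+1.5toolz",px(s,[e[0]-.0003,e[1]+.0015,z]))
print("dpx/dtoolz 10mm",px(s,[e[0]-.0022,e[1]+.0097,zt])-px(s,[e[0],e[1],zt]))
print("hole via bright?")
c=cam("top"); e2=[.6187,.0017,.0375]; q=px(c,e2); x,y=np.round(q).astype(int); g=cv2.cvtColor(c["frame"],cv2.COLOR_RGB2GRAY).astype(float)[y-8:y+9,x-8:x+9]
m=(g<90)&(np.hypot(*(np.mgrid[-8:9,-8:9]))<7); ys,xs=np.where(m); wt=(100-g[m]); print(q,m.sum(),w(c,((xs*wt).sum()/wt.sum()+x-8,(ys*wt).sum()/wt.sum()+y-8),.036))
q=px(c,[.482,-.2885,.034]); x,y=np.round(q).astype(int); g=cv2.cvtColor(c["frame"],cv2.COLOR_RGB2GRAY)[y-8:y+9,x-8:x+9]; print(q); print(g[::2,::2])
E
```

```text
resid hole [1.47392526 1.39137183] resid handle [1.00513898 0.12592374]
stand hole obs [344.13333333 171.06666667] [342.6827517  170.48294153]
tip front-bottom [345.2 156.8] pred [344.75959511 156.42455018] +1.5toolz [344.69662257 156.74174963]
flange c [346.4        149.06666667] pred [345.77836341 147.75718459] +1.5toolz [345.71509121 148.07310082]
dpx/dtoolz 10mm [-0.32495266  2.08205818]
hole via bright?
[279.78306821 197.29250216] 11 [0.61847533 0.00266497 0.036     ]
[415.75164865 264.42217468]
[[163 172 176 164 164 169 170 159 163]
 [169 175 171 163 165 168 164 163 202]
 [169 175 166 156 156 170 161 178 216]
 [172 174 143  83  85 140 156 176 193]
 [175 170 119  60  88  98 154 204 195]
 [177 167 143  94  93 122 159 193 229]
 [176 165 166 157 152 157 167 170 208]
 [168 164 167 168 164 162 168 166 153]
 [104 130 159 168 161 164 169 164 147]]
```

```bash
python3 - <<'E'
from h import *
for p in([.6189,.0006,.11],[.6189,.0006,.068]): print(tool(p).round(1))
E
```

```text
[198.9  -6.  252.3]
[199.   36.  252.4]
```

```bash
python3 -m inch '[[[25,-5,35],[0,0,0],14],[[55,-6,70],[0,0,0],14],[[85,-6,105],[0,0,0],14],[[115,-6,145],[0,0,0],14],[[145,-6,185],[0,0,0],14],[[175,-6,220],[0,0,0],14],[[192,-6,243],[0,0,0],14],[[199,-6,252],[0,0,0],14],[[199,-6,252.5],[0,0,0],14],[[199,15,252.5],[0,0,0],14],[[199,32,252.5],[0,0,0],14],[[199,36,252.5],[0,0,0],14],[[199,36,252.5],[0,0,0],14]]' 60; python3 - <<'E'
from h import *
o=bot.get_obs(); e=o["ee_pos"]; print(e,o["wrist_force"],tool([.6189,.0006,.056]).round(1))
s=cam("side"); x,y=np.round(px(s,[*e[:2],.05])).astype(int); print(px(s,[.6187,.0021,.0375]),px(s,[*e[:2],e[2]-.017]),x,y)
cv2.imwrite("pics/s11.png",cv2.resize(s["frame"][y-30:y+30,x-30:x+30,::-1],(600,600),interpolation=2))
E
```

```text
time: 21.5
ee_pos: [0.618, -0.0005, 0.0674]
tcp_rot: [-90.1, 0.2, 12.7]
wrist_force: [0.4, -0.0, -1.0]
opening: 0.0199
[ 6.18006273e-01 -5.35667976e-04  6.74283998e-02] [ 0.37086093 -0.03284928 -1.04540792] [ 1.2 11.4  0.9]
[260.91143571 220.29282077] [261.36973326 216.42567925] 261 217
```

```bash
python3 -m inch '[[[1,5,1],[0,0,0],14],[[1,10,1],[0,0,0],14],[[1,12,1],[0,0,0],14],[[1,12,1],[0,0,0],14]]' 60;  python3 -m inch '[[[0,2,0],[0,0,0],14],[[0,3,0],[0,0,0],14],[[0,3,0],[0,0,0],14]]' 60
```

```text
time: 21.95
ee_pos: [0.6191, 0.0009, 0.056]
tcp_rot: [-90.1, 0.1, 12.7]
wrist_force: [0.6, 0.7, -0.8]
opening: 0.0196
time: 22.25
ee_pos: [0.6191, 0.0009, 0.0529]
tcp_rot: [-90.1, 0.1, 12.7]
wrist_force: [0.3, 0.1, -0.2]
opening: 0.0201
```

```bash
python3 -m inch '[[[0,1.5,0],[0,0,0],14],[[0,2.5,0],[0,0,0],14],[[0,2.5,0],[0,0,0],14]]' 60; python3 -c "
from h import *
o=bot.get_obs();print(o['wrist_force'],o['torque'],o['opening'])"
```

```text
time: 22.55
ee_pos: [0.619, 0.0009, 0.0505]
tcp_rot: [-90.1, 0.1, 12.7]
wrist_force: [-1.2, -0.6, 1.6]
opening: 0.0201
[-1.21596633 -0.55957869  1.555558  ] [-0.13370376  0.24170802  0.01452068] 0.020060156562332815
```

```bash
python3 -m inch '[[[0,1.5,0],[0,0,0],14],[[0,3,0],[0,0,0],14],[[0,3,0],[0,0,0],14]]' 60;  python3 -m inch '[[[0,1.5,0],[0,0,0],14],[[0,3,0],[0,0,0],14],[[0,3,0],[0,0,0],14]]' 60; python3 -c "
from h import *
o=bot.get_obs();print(o['wrist_force'],o['torque'],o['opening'])"
```

```text
time: 22.85
ee_pos: [0.6189, 0.0008, 0.0476]
tcp_rot: [-90.1, 0.1, 12.7]
wrist_force: [-0.5, -0.7, 3.4]
opening: 0.0197
time: 23.15
ee_pos: [0.6184, 0.0007, 0.0444]
tcp_rot: [-90.1, 0.2, 12.7]
wrist_force: [-3.7, -1.4, 0.4]
opening: 0.0198
[-3.73752395 -1.37754582  0.37715898] [-0.30918141  0.9595963  -0.02797572] 0.019821201716694506
```

```bash
python3 -m inch '[[[-0.4,1.5,-0.2],[0,0,0],14],[[-0.4,3,-0.2],[0,0,0],14],[[-0.4,3,-0.2],[0,0,0],14]]' 60;  python3 -m inch '[[[0,2,0],[0,0,0],14],[[0,4,0],[0,0,0],14],[[0,4,0],[0,0,0],14]]' 60; python3 -c "
from h import *
o=bot.get_obs();print(o['wrist_force'],o['torque'],o['opening'])"
```

```text
time: 23.45
ee_pos: [0.618, 0.0005, 0.0407]
tcp_rot: [-90.1, 0.2, 12.7]
wrist_force: [-0.8, 0.1, -1.3]
opening: 0.0199
time: 23.75
ee_pos: [0.6179, 0.0005, 0.0362]
tcp_rot: [-90.1, 0.2, 12.7]
wrist_force: [0.3, 1.0, -0.8]
opening: 0.0197
[ 0.27155095  1.00750867 -0.78739353] [-0.04268247 -0.02299541  0.02755427] 0.01967984957518424
```

```bash
python3 -m inch '[[[0,3,0],[0,0,0],14],[[0,6,0],[0,0,0],14],[[0,9,0],[0,0,0],14],[[0,11,0],[0,0,0],14],[[0,11,0],[0,0,0],14]]' 80; python3 -m inch '[[[0,1.5,0],[0,0,0],14],[[0,3,0],[0,0,0],14],[[0,3,0],[0,0,0],14]]' 80
```

```text
time: 24.25
ee_pos: [0.6177, 0.0005, 0.0248]
tcp_rot: [-90.1, 0.3, 12.7]
wrist_force: [-1.1, -0.5, -1.1]
opening: 0.0191
time: 24.55
ee_pos: [0.6178, 0.0004, 0.022]
tcp_rot: [-90.1, 0.2, 12.7]
wrist_force: [-1.6, -0.3, 2.5]
opening: 0.0195
```

```bash
python3 -m inch '[[[0,1,0],[0,0,0],14],[[0,2,0],[0,0,0],14],[[0,2,0],[0,0,0],14]]' 80; python3 -m inch '[[[0,1,0],[0,0,0],14],[[0,1.5,0],[0,0,0],14],[[0,1.5,0],[0,0,0],14]]' 80
```

```text
time: 24.85
ee_pos: [0.6178, 0.0003, 0.0202]
tcp_rot: [-90.1, 0.2, 12.7]
wrist_force: [-3.7, -0.5, 5.0]
opening: 0.0189
time: 25.15
ee_pos: [0.6179, 0.0003, 0.0194]
tcp_rot: [-90.1, 0.2, 12.7]
wrist_force: [-4.1, -0.4, 7.1]
opening: 0.0193
```

```bash
python3 -m inch '[[[0,1,0],[0,0,0],14],[[0,1.5,0],[0,0,0],14],[[0,1.5,0],[0,0,0],14]]' 80; python3 -m inch '[[[0,1,0],[0,0,0],14],[[0,1.5,0],[0,0,0],14],[[0,1.5,0],[0,0,0],14]]' 80
```

```text
time: 25.45
ee_pos: [0.618, 0.0003, 0.0194]
tcp_rot: [-90.1, 0.1, 12.7]
wrist_force: [-6.0, -0.7, 13.8]
opening: 0.0192
time: 25.75
ee_pos: [0.618, 0.0002, 0.0193]
tcp_rot: [-90.1, 0.1, 12.7]
wrist_force: [-7.6, 0.1, 13.7]
opening: 0.0193
```

```bash
python3 -m inch '[[[-0.3,1.5,0],[0,0,0],14],[[-0.5,2.5,0],[0,0,0],14],[[-0.5,2.5,0],[0,0,0],14],[[-0.5,2.5,0],[0,0,0],14],[[-0.5,2.5,0],[0,0,0],14]]' 80; python3 - <<'E'
from h import *
o=bot.get_obs(); print(o["wrist_force"],o["opening"],o["ee_pos"])
s=cam("side")
cv2.imwrite("pics/s12.png",cv2.resize(s["frame"][190:300,210:320,::-1],(600,600),interpolation=2))
E
```

```text
time: 26.25
ee_pos: [0.618, 0.0002, 0.0192]
tcp_rot: [-90.1, -0.0, 12.7]
wrist_force: [-7.4, 0.3, 18.2]
opening: 0.019
[-7.40479565  0.27902592 18.24372186] 0.019022827956827606 [6.17991900e-01 2.03607246e-04 1.91993668e-02]
```

View pics/s12.png

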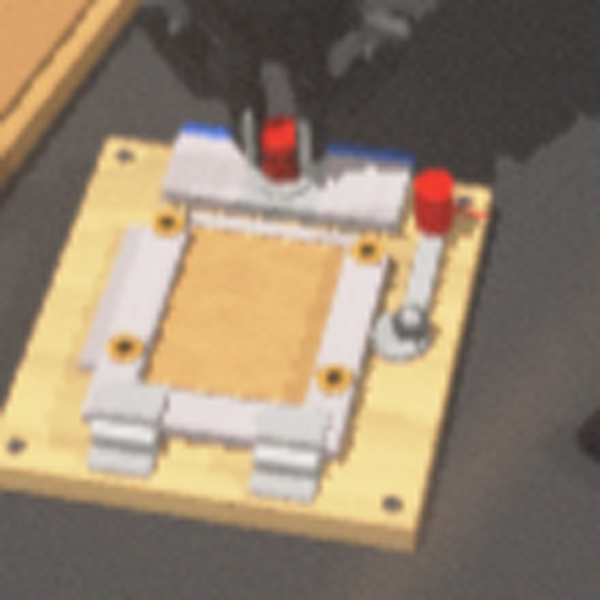

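```bash
python3 -c "
from workcell import bot
print(bot.job_done()); o=bot.get_obs(); print(o['time'],o['wrist_force'],o['ee_pos'])"
```

```text
the job is handed in; nothing more can be done
None
the job is handed in; nothing more can be done
```

The jig is ready for drilling and handed in: lever clamped, frame shut, red pin pushed home and still held down. The job took about 26 s of the 67 s allowed.

**What I did**
- I gripped the lever's red handle and swung it along the near edge.
- I lowered the frame with the closed fingertips.
- I moved the red pin from the stand through the frame's hole into the base hole. The arm keeps its grip (80 N) and its push on the pin.

**Last checks**
- **Lever:** the top camera put the handle within about 1 mm of its 90-degree place, at roughly 91 degrees. In the picture the panel looked tight against the far stop.
- **Pin and frame:** downward travel stopped at reading z 19.2–19.4 mm, against 19.5 mm expected for fully home. The push then rose from 7 to 18 N with almost no further movement. The last picture shows the flange on the flat frame and the lever still along the near edge.

**What disagreed**
- **Height reading:** the TCP height read about 26 mm too low. My first grasp of the lever closed on air above the handle. I measured the offset by touching the bench lightly (21 N) and corrected every later move for it.
- **Side camera:** its positions were about 5 mm off those from the top camera, so I relied on the top camera.
- **Side force:** a sideways force of about 7 N remained on the pin at the end. It went in with only a few newtons of resistance before the springs.
- **Picture count:** I viewed 12 pictures, the limit, rather than the planned 8.

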